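Hold a coating probe on a leaning kaleidoscope mirror

ROBOT

A 6-joint arm with a two-finger parallel gripper is mounted at the origin on the work surface. World frame = base frame: x ahead of the robot, y to its left, z up, the work surface at z = 0. Lengths are in m, angles in degrees, forces in N, time in s.
With the tool pointing down it reaches from about 0.35 to 0.875 m from the base axis. Payload 4.2 kg.
Tool frame: the origin (TCP) lies on the centre line of the jaws, within the pads' length; the fingertips stand 25 mm ahead of it and the grasp point (between the pads) lies 6 mm ahead of it; z points along the fingers, y is the line along which they close (so a half turn about z gives the same grasp; the last joint's range is limited). The gripper opens to 87 mm and grips with 3 to 60 N. Pads are 19 mm wide; open, the fingers measure 117 mm over their backs; the gripper's body (75 mm by 190 mm) begins 51 mm behind the grasp point.
Start: joints at [84.775, 22.042, 0.453, 0, -68.411, -14.817], TCP at [0.214, 0.587, 0.248] pointing down, gripper open.
Joint ranges: [-179.83, 179.83], [-69.29, 118.12], [-61.27, 80.66], [-181.25, 117.63], [-171.15, -9.14], [-177.46, 177.46]. Speed limits (degrees/s): [159.86, 159.86, 180, 180, 180, 180].

INTERFACE

Orientations are given as a 3x3 rotation matrix whose columns are the frame's x, y, z axes.
In Python, from station import r gives the robot as it stands.
- The arm moves only by the tool move_arm, never from a script. Its argument "series" is a list of rows, each an object with "grip": the opening, from 0 (shut) to 1 (fully open); "xyz": the shift along the tool's x, y, z in mm, a list of three; "angular": the turn, a rotation vector about the tool's x, y, z in rad, a list of three. A call has 1 to 10 rows; each row is the pose to reach, as a shift and turn from the pose commanded when the call began, along the tool's axes at that moment; what a row does not reach only later rows make up. A row lasts 1/10 s, in which the tool goes at most 50 mm and 8.59 degrees, less where a joint would pass 70% of its speed; a pose out of reach is approached as far as the arm can. A call with a gripper value outside its range is refused whole. The fingers move at their own pace and stop on an object; the grip force is fixed at half the most. Time passes only in rows, so rows that repeat a pose let the fingers close. It gives the time, the measured TCP pose, the force, the opening and the grip force at its end, in the units of the state.
- r.sense(): the state, without advancing time (a new reading comes with each control period).
- r.capture(name): name is "scene" or "side" or "wrist"; returns a dict with "img" (480x640x3 uint8, red, green, blue), "camera_matrix" (3x3 intrinsics, pixels), "rvec" (rotation vector, rad) and "tvec" (3), from world to camera coordinates, as OpenCV has them; the wrist camera has in their place "hand_eye" (4x4, takes a point from camera to tool coordinates, whose origin is the TCP and whose axes are the flange's). Camera axes: x right, y down, z forward; pixel columns grow to the right and rows downward; lengths in m; the calibration is good to about 2 mm. A picture is of the moment at which its call begins: read the wrist's pose just before it. There is no depth.
- r.finish_job(): hands the job in; it is judged then, once.
The state is a dict: "time_s": time; "joints": joint angles; "joint_velocities": joint speeds; "effort": joint torques, N m; "tcp_pos": TCP position; "ee_rot": TCP orientation; "wrist_force": force on the tool from outside, world axes, zero at the start; "moment": the same for the moment, N m; "gripper_width": opening from 0.0 (shut) to 1.0 (fully open); "gripper_force": force on a finger pad.
Only numpy, scipy, OpenCV 4.12 (cv2) and the standard library are available. Lean on these libraries where they do the work, as an engineer would, in place of code of your own. Each camera call takes 0.05 s, during which the arm holds its last target. There are 200 camera calls.

TASK

Lean the smoky mirror strip, red dot facing up, with one end in the groove of the little wooden foot rest and its upper part on the copper tube held in the vise, and let go of it. Then take the blue coating probe from its stand and hold its sprung brass tip on the red dot, square to the mirror, pressing only lightly so that the tip is pushed about half-way in. Finish while still holding the probe there, and leave the other things on the bench where they are.

Things in the scene. Friction and masses are not known exactly. Their poses are not given: they have to be found in the camera images.
- mirror: smoky grey mirror strip, 160 x 40 x 6 mm, 90 g, loose; starts lying flat on the cork block, red dot up. Origin: centre of its underside; x along its length, y across its 40 mm width, z out of the dotted upper face.
- dot (a point): centre of the red dot, 18 mm in diameter, on the mirror's upper face, 15 mm from the middle of the strip towards its +x end. Same axes as the mirror.
- end_a (a point): middle of the lower edge of the mirror's +x end (on the underside). Either end may be the foot.
- end_b (a point): middle of the lower edge of the mirror's -x end (on the underside).
- block: cork block, fixed, 90 x 26 mm and 25 mm high, that the mirror starts on (the mirror's long edges overhang it by 7 mm each side). Origin: centre of its underside; x along its length.
- tube: copper tube, fixed, 32 mm in diameter, 225 mm long, held level by the green bench vise. Origin on the tube's axis, 49 mm above the bench, at the middle of the span to lean on; y runs along the tube and towards the vise. The free end is at y = -60 mm; the vise jaws begin at y = +94 mm and their tops are 74 mm above the bench; z up, x from the foot rest to the tube.
- rest: dark wooden foot rest, fixed 130 mm in front (-x) of the tube axis, opposite the tube's origin; 38 mm in x, 90 mm in y. Its groove runs along y: x = -7 to +7 mm, floor 6 mm above the bench; the lip on the -x side is 20 mm high, on the +x side 9 mm. Origin: centre of its underside; axes as the tube's. A mirror leaning from groove to tube slopes about 25 degrees, rising to +x.
- probe: pen-shaped coating probe, 90 g, loose, standing tip down in the stand. Origin on its axis at the underside of its aluminium collar; z points along the axis away from the tip. Collar 34 mm in diameter from z = 0 to 6 mm; blue round grip 24 mm in diameter from z = 6 to 56 mm, then a yellow cap to 60 mm; steel barrel 18 mm in diameter from z = -35 to 0 mm; brass tip out to z = -50 mm.
- plunger (a joint): travel of the probe's sprung brass tip into the barrel, m: 0 fully out, 0.012 fully in. Spring force 0.45 N at the first touch, 1.35 N half-way, 2.25 N fully in.
- tip (a point): end of the probe's brass tip (ball of 4 mm radius), 50 mm from the collar's underside along -z when fully out.
- stand: pale wooden stand, fixed, 60 x 60 mm and 65 mm high, with a 24 mm upright hole through its middle; the probe's collar rests on its top. Origin: centre of its underside.
- plug: mahogany end plug, 38 mm in diameter, 30 mm high, loose bystander. Origin: centre of its underside.
- ring: brass focusing ring, 44 mm in diameter, 14 mm high, loose bystander. Origin: centre of its underside.
- cabochon: frosted glass cabochon, 36 mm in diameter, 15 mm high, loose bystander. Origin: centre of its underside.
- bottle: amber bottle, 44 mm in diameter, 100 mm high, loose bystander. Origin: centre of its underside.
- driver: screwdriver with an orange handle, lying along its x, loose bystander left of the vise.
- jar: glass jar with a brass lid, 60 mm in diameter, 70 mm high, loose bystander left of the vise. Origin: centre of its underside.
Mind the look-alikes: they are no part of the job. Leave any turquoise look-alike of the probe alone.

How it is judged:
By the outcome, as a careful person would: the job done as asked, in the order asked, and still so for the second after the job is handed in, while the arm keeps its last pose, push and grip.
It also fails if it takes over 54 s, if anything falls off the work surface, if the arm or the gripper's body presses on something with over 40 N, if the wrist force passes 120 N, or if a joint passes its speed limit or range.

## Working session

There is one attempt and no reset: what is moved stays moved. The work goes in short steps, Python scripts to look and compute and a tool call to move; the robot and the scene stay as the last step left them, time stands still between calls to the robot, and variables do not carry over. Pictures are saved under pics/ and viewed, at most 10 in all, crops included, and the job is handed in when it is done.

Besides the shell and the picture viewer there is one more tool, called after ">>>" as name([rows], argument=value, ...), one row to a line, values as JSON. move_arm: Moves the arm, as the interface text tells. Its arguments: {"type":"object","properties":{"series":{"type":"array"}},"required":["series"]}

```bash
mkdir -p pics && ls && python3 - <<'E'
from station import r
import cv2,numpy as np,pickle
s=r.sense();print(s)
for n in("scene","side"):
    c=r.capture(n);cv2.imwrite(f"pics/{n}0.png",c["img"][:,:,::-1]);pickle.dump(c,open(f"{n}.pkl","wb"))
    print(n,c["camera_matrix"].round(1).tolist(),(-cv2.Rodrigues(c["rvec"])[0].T@np.ravel(c["tvec"])).round(3))
E
```

```text
pics
{'time_s': 0.0, 'joints': array([ 8.47743015e+01,  2.20915563e+01,  3.78999240e-01, -2.93894050e-02,
       -6.84086066e+01, -1.48163905e+01]), 'joint_velocities': array([ 0.03896185, -0.07163893,  0.06134228,  0.02990024, -0.07472758,
        0.02484461]), 'effort': array([-4.69788811e-04, -3.90672791e+01,  1.87406319e+01,  4.21985149e+00,
        1.09860007e-02, -1.96575506e-04]), 'tcp_pos': array([0.21398668, 0.58664893, 0.24644478]), 'ee_rot': array([[ 9.39376271e-01, -3.42887410e-01, -6.67568751e-04],
       [-3.42888051e-01, -9.39374010e-01, -2.06242875e-03],
       [ 8.00841174e-05,  2.16629797e-03, -9.99997650e-01]]), 'wrist_force': array([ 0.10826222, -0.38063662, -0.16788204]), 'moment': array([ 0.06367233,  0.00431011, -0.02822   ]), 'gripper_force': 0.0, 'gripper_width': 1.0025345058037498}
scene [[536.9, 0.0, 323.0], [0.0, 536.9, 230.4], [0.0, 0.0, 1.0]] [ 1.315 -0.729  0.753]
side [[459.5, 0.0, 322.2], [0.0, 459.5, 238.8], [0.0, 0.0, 1.0]] [ 0.106 -0.655  0.654]
```

View pics/scene0.png

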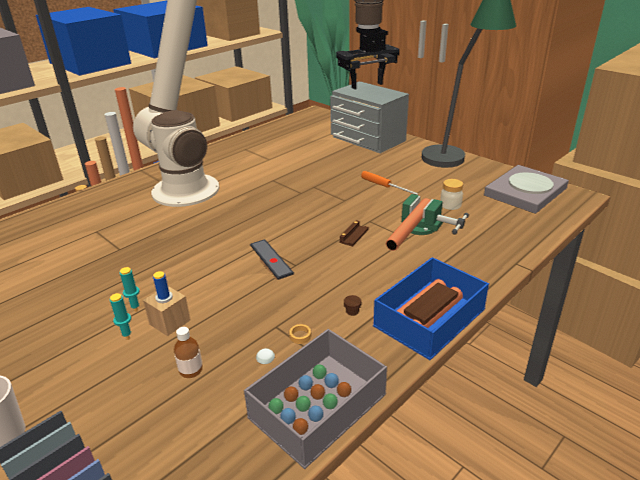

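View pics/side0.png

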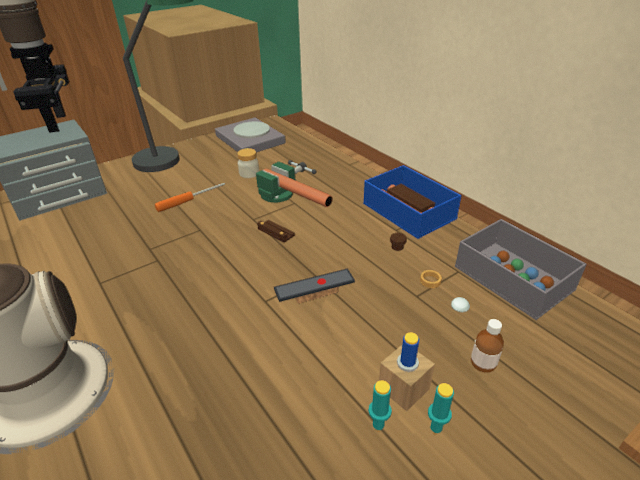

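The scene view shows the mirror at (272,259), rest (354,233), tube (407,228) and the blue probe (160,285) in its stand. In the side view they are at (315,285), (276,230), (298,187) and (409,350). I'll enlarge both for pixel readings.

```bash
cat > h.py <<'E'
import cv2,numpy as np,pickle
def ray(n,uv):
    c=pickle.load(open(n+".pkl","rb"));R=cv2.Rodrigues(np.array(c["rvec"],float))[0];o=-R.T@np.ravel(c["tvec"])
    return o,R.T@np.linalg.inv(c["camera_matrix"])@np.r_[uv,1]
def onz(n,uv,z):
    o,d=ray(n,uv);return (o+d*(z-o[2])/d[2])
def tri(a,b):
    o1,d1=ray("scene",a);o2,d2=ray("side",b)
    A=np.c_[d1,-d2];t=np.linalg.lstsq(A,o2-o1,rcond=None)[0]
    p,q=o1+d1*t[0],o2+d2*t[1];return (p+q)/2,np.linalg.norm(p-q)
E
python3 - <<'E'
import cv2,numpy as np
def tile(f,boxes,out,W,H,n):
    im=cv2.imread(f);t=[]
    for (x,y,w,h) in boxes: t.append(cv2.resize(im[y:y+h,x:x+w],(W,H),interpolation=cv2.INTER_CUBIC))
    cv2.imwrite(out,np.vstack([np.hstack(t[i:i+n]) for i in range(0,len(t),n)]))
a=[cv2.resize(cv2.imread("pics/scene0.png")[y:y+60,x:x+80],(400,300),interpolation=cv2.INTER_CUBIC) for x,y in((235,225),(375,190))]
b=[cv2.resize(cv2.imread("pics/scene0.png")[y:y+60,x:x+80],(400,300),interpolation=cv2.INTER_CUBIC) for x,y in((315,200),(130,265))]
cv2.imwrite("pics/c1.png",np.vstack([np.hstack(a),np.hstack(b)]))
S=cv2.imread("pics/side0.png")
a=[cv2.resize(S[y:y+75,x:x+100],(400,300),interpolation=cv2.INTER_CUBIC) for x,y in((265,250),(250,150),(240,195),(365,325))]
cv2.imwrite("pics/c2.png",np.vstack([np.hstack(a[:2]),np.hstack(a[2:])]))
E
```

```text
(no output)
```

View pics/c1.png

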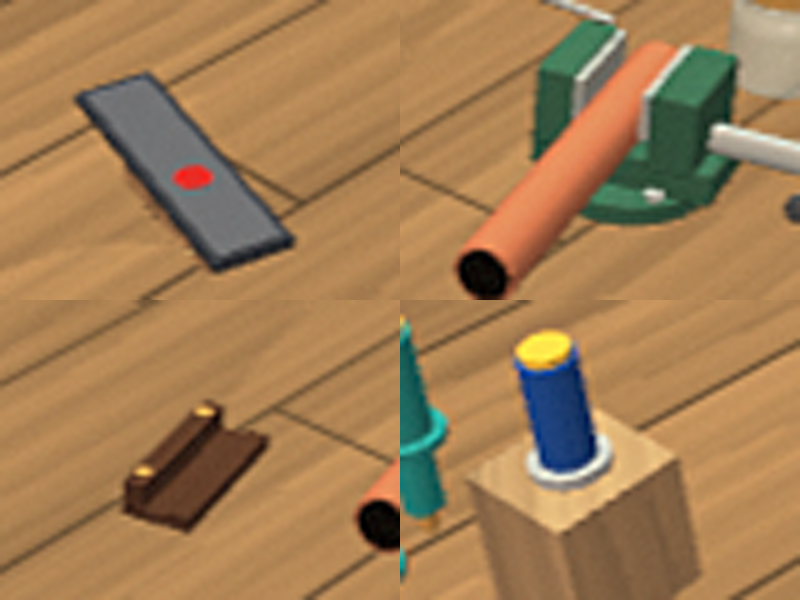

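View pics/c2.png

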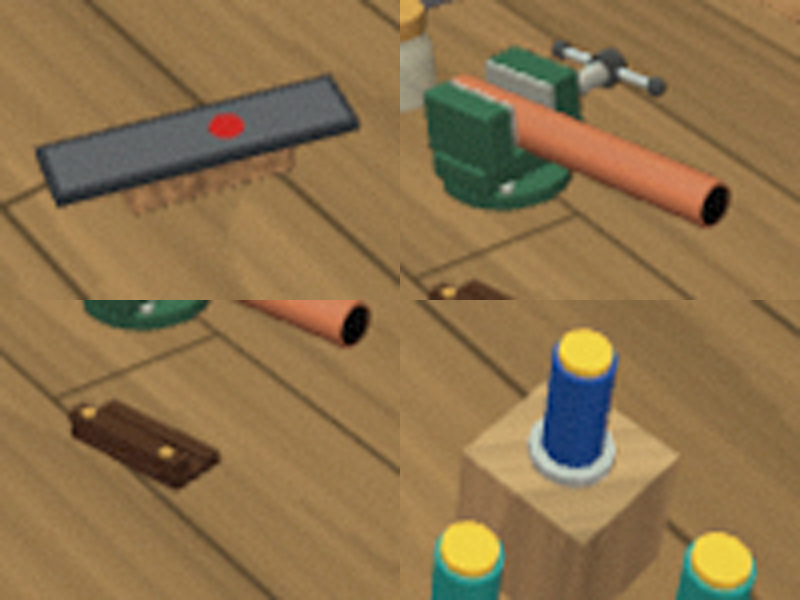

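```bash
cat > m1.py <<'E'
from h import *
S=lambda o,x,y:(o[0]+x/5-.4,o[1]+y/5-.4)
D=lambda o,x,y:(o[0]+x/4-.4,o[1]+y/4-.4)
M=(235,225);m=(265,250);T=(375,190);t=(250,150);R=(315,200);q=(240,195);P=(130,265);p=(365,325)
def show(name,a,b,z):
    x,e=tri(a,b);print(name,(x*1e3).round(1),round(e*1e3,1),"onz",(onz("scene",a,z)*1e3).round(1)[:2],(onz("side",b,z)*1e3).round(1)[:2])
show("dot",S(M,193,178),D(m,227,126),.031)
for i,(a,b) in enumerate([((78,97),(57,198)),((150,74),(40,150)),((294,241),(330,78)),((215,263),(357,122))]): show("c%d"%i,S(M,*a),D(m,*b),.031)
show("tubeend",S(T,85,274),D(t,314,205),.049)
show("screwA",S(R,205,111),D(q,88,112),.02)
show("screwB",S(R,145,171),D(q,165,152),.02)
show("cap",S(P,146,50),D(p,186,53),.125)
for i,(a,b) in enumerate([((70,180),(183,244)),((161,232),(277,157)),((280,160),(180,75)),((195,108),(66,153))]): show("s%d"%i,S(P,*a),D(p,*b),.065)
E
python3 m1.py
```

```text
dot [509.4 -90.6  31.5] 0.4 onz [509.  -90.5] [509.8 -89.9]
c0 [414.  -81.4  29.8] 1.0 onz [415.9 -83.1] [413.6 -81.8]
c1 [425.7 -45.9  30.1] 1.1 onz [426.4 -46.1] [425.1 -47.6]
c2 [576.7 -89.8  28.2] 0.1 onz [579.5 -92.2] [574.6 -92.4]
c3 [ 564.6 -126.5   30.1] 0.2 onz [ 565.4 -127.1] [ 563.9 -127.4]
tubeend [687.8 123.3  49. ] 0.6 onz [687.6 123.8] [687.7 122.9]
screwA [527.1 179.3  20.5] 0.3 onz [526.4 180.1] [527.3 179.7]
screwB [542.3 115.9  20. ] 0.2 onz [542.3 116. ] [542.3 115.7]
cap [ 481.5 -356.9  123.4] 0.4 onz [ 483.6 -357.7] [ 480.3 -358.1]
s0 [ 456.3 -389.1   63.2] 0.3 onz [ 458.6 -390.1] [ 455.2 -389.7]
s1 [ 513.7 -382.6   64.5] 1.1 onz [ 514.  -382.2] [ 513.1 -383.4]
s2 [ 513.  -328.5   65.6] 5.2 onz [ 510.8 -325.1] [ 512.4 -331.2]
s3 [ 451.2 -329.    61.3] 2.1 onz [ 455.2 -330. ] [ 448.7 -332.2]
```

```bash
cat >> h.py <<'E'
from scipy.spatial.transform import Rotation as Rn
def Rt(yaw,tilt=0,dz=0):
    "tool pointing down, tool x at yaw deg, then turned tilt deg about tool y, dz about tool z"
    a=np.radians(yaw);x=[np.cos(a),np.sin(a),0];z=[0,0,-1]
    return np.c_[x,np.cross(z,x),z]@Rn.from_euler('y',tilt,degrees=True).as_matrix()@Rn.from_euler('z',dz,degrees=True).as_matrix()
def step(pos,R):
    "shift mm and turn from measured pose"
    from station import r
    s=r.sense();Q=np.array(s["ee_rot"])
    print("at",(s["tcp_pos"]*1e3).round(1),"t",round(s["time_s"],2),"F",s["wrist_force"].round(2),"j",s["joints"].round(1))
    print("xyz",(Q.T@(np.array(pos)-s["tcp_pos"])*1e3).round(1).tolist(),"ang",Rn.from_matrix(Q.T@R).as_rotvec().round(4).tolist())
E
python3 - <<'E'
from h import *
step([.495,-.086,.16],Rt(-16.4))
for a,b in (((127.5,270.5),(381,387)),((117.5,297),(444.5,389.5))): print(tri(a,b))
# lookalike pairing alternative
print(tri((127.5,270.5),(444.5,389.5)),tri((117.5,297),(381,387)))
E
```

```text
at [214.  586.7 246.6] t 0.1 F [ 1.16 -0.5  -0.61] j [ 84.8  22.1   0.4  -0.  -68.4 -14.8]
xyz [494.6, 535.4, 87.7] ang [0.002, -0.0001, -0.0637]
(array([ 0.3975007 , -0.38359539,  0.1051551 ]), np.float64(0.002365898876499483))
(array([ 0.46374158, -0.44022694,  0.10657338]), np.float64(0.001921310776207381))
(array([ 0.45240006, -0.4263354 ,  0.135707  ]), np.float64(0.049154742341704506)) (array([ 0.40774621, -0.39804499,  0.07557077]), np.float64(0.04972697554616801))
```

>>> move_arm([
  {"grip":1,"xyz":[495,535,88],"angular":[0,0,-0.064]},
  {"grip":1,"xyz":[495,535,88],"angular":[0,0,-0.064]},
  {"grip":1,"xyz":[495,535,88],"angular":[0,0,-0.064]},
  {"grip":1,"xyz":[495,535,88],"angular":[0,0,-0.064]},
  {"grip":1,"xyz":[495,535,88],"angular":[0,0,-0.064]},
  {"grip":1,"xyz":[495,535,88],"angular":[0,0,-0.064]},
  {"grip":1,"xyz":[495,535,88],"angular":[0,0,-0.064]},
  {"grip":1,"xyz":[495,535,88],"angular":[0,0,-0.064]},
  {"grip":1,"xyz":[495,535,88],"angular":[0,0,-0.064]},
  {"grip":1,"xyz":[495,535,88],"angular":[0,0,-0.064]},
])

```text
time_s: 1.1
tcp_pos: [0.4061, 0.1274, 0.1875]
ee_rot: [[0.96, -0.281, 0.0], [-0.281, -0.96, 0.0], [0.0, -0.0, -1.0]]
wrist_force: [1.4, 0.1, -0.7]
gripper_width: 1.0
gripper_force: 0.0
```

```bash
python3 -c "
from h import *
step([.495,-.086,.16],Rt(-16.4))"
```

```text
at [406.1 127.4 187.5] t 1.1 F [ 1.36  0.07 -0.68] j [ 39.5   5.8 -31.1  -0.  -53.   34.2]
xyz [145.3, 179.8, 27.4] ang [-0.0003, -0.0001, 0.0011]
```

>>> move_arm([
  {"grip":1,"xyz":[145,180,27],"angular":[0,0,0]},
  {"grip":1,"xyz":[145,180,27],"angular":[0,0,0]},
  {"grip":1,"xyz":[145,180,27],"angular":[0,0,0]},
  {"grip":1,"xyz":[145,180,27],"angular":[0,0,0]},
  {"grip":1,"xyz":[145,180,27],"angular":[0,0,0]},
  {"grip":1,"xyz":[145,180,27],"angular":[0,0,0]},
  {"grip":1,"xyz":[145,180,27],"angular":[0,0,0]},
])

```text
time_s: 1.8
tcp_pos: [0.4939, -0.085, 0.1599]
ee_rot: [[0.959, -0.284, -0.002], [-0.284, -0.959, 0.0], [-0.002, 0.0, -1.0]]
wrist_force: [-0.6, 0.4, 0.1]
gripper_width: 0.998
gripper_force: 0.0
```

```bash
cat >> h.py <<'E'
def wshot(name):
    from station import r
    s=r.sense();c=r.capture("wrist");cv2.imwrite(f"pics/{name}.png",c["img"][:,:,::-1])
    T=np.eye(4);T[:3,:3]=s["ee_rot"];T[:3,3]=s["tcp_pos"];c["X"]=T@np.array(c["hand_eye"]);pickle.dump(c,open(name+".pkl","wb"))
    print((np.array(c["hand_eye"])).round(3).tolist())
def wonz(name,uv,z):
    c=pickle.load(open(name+".pkl","rb"));o=c["X"][:3,3];d=c["X"][:3,:3]@np.linalg.inv(c["camera_matrix"])@np.r_[uv,1]
    return o+d*(z-o[2])/d[2]
E
python3 -c "
from h import *
wshot('w1')
step([.495,-.086,.034],Rt(-16.4))"
```

```text
[[-0.0, -0.959, -0.284, 0.078], [1.0, -0.0, -0.0, -0.0], [0.0, -0.284, 0.959, -0.137], [0.0, 0.0, 0.0, 1.0]]
at [493.9 -84.3 160.2] t 1.85 F [ 0.18 -0.13  0.93] j [  8.9  15.  -23.8  -0.  -51.2  64.7]
xyz [1.7, 1.3, 126.2] ang [0.0002, 0.0011, -0.0002]
```

View pics/w1.png

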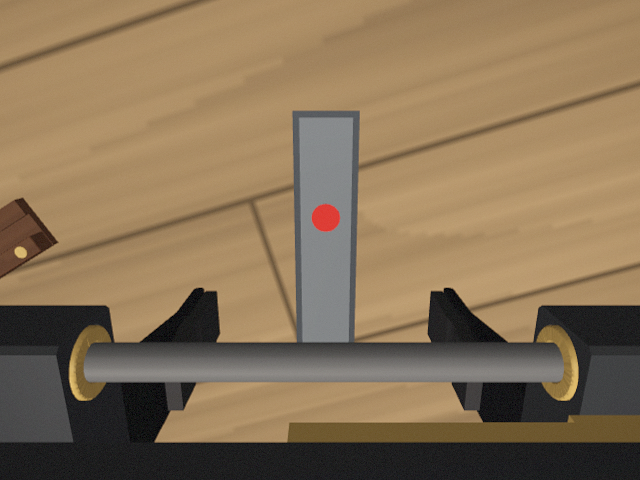

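The mirror runs straight up the picture, dot at (326,217), far edge at row 111 (columns 293–359), fingers evenly either side.

```bash
python3 -c "
from h import *
for p in ((326,217),(293,111),(359,111),(300,335),(351,335)): print((wonz('w1',p,.031)*1e3).round(1))
step([.4945,-.086,.034],Rt(-16.4))"
```

```text
[508.8 -91.   31. ]
[576.1 -90.4  31. ]
[ 565.  -127.8   31. ]
[433.9 -50.2  31. ]
[423.9 -83.9  31. ]
at [493.9 -84.3 160.2] t 1.85 F [ 0.18 -0.13  0.93] j [  8.9  15.  -23.8  -0.  -51.2  64.7]
xyz [1.2, 1.4, 126.2] ang [0.0002, 0.0011, -0.0002]
```

>>> move_arm([
  {"grip":1,"xyz":[1,2,50],"angular":[0,0,0]},
  {"grip":1,"xyz":[1,2,90],"angular":[0,0,0]},
  {"grip":1,"xyz":[1,2,126],"angular":[0,0,0]},
  {"grip":1,"xyz":[1,2,126],"angular":[0,0,0]},
  {"grip":0.3,"xyz":[1,2,126],"angular":[0,0,0]},
  {"grip":0.3,"xyz":[1,2,126],"angular":[0,0,0]},
  {"grip":0.3,"xyz":[1,2,126],"angular":[0,0,0]},
  {"grip":0.3,"xyz":[1,2,126],"angular":[0,0,0]},
  {"grip":0.3,"xyz":[1,2,126],"angular":[0,0,0]},
  {"grip":0.3,"xyz":[1,2,126],"angular":[0,0,0]},
])

```text
time_s: 2.85
tcp_pos: [0.495, -0.0865, 0.0351]
ee_rot: [[0.959, -0.282, 0.001], [-0.282, -0.959, 0.0], [0.001, -0.0, -1.0]]
wrist_force: [-0.3, -0.4, 0.3]
gripper_width: 0.536
gripper_force: 0.0
```

>>> move_arm([
  {"grip":0.1,"xyz":[0,0,0],"angular":[0,0,0]},
  {"grip":0.1,"xyz":[0,0,0],"angular":[0,0,0]},
  {"grip":0.1,"xyz":[0,0,0],"angular":[0,0,0]},
  {"grip":0.1,"xyz":[0,0,0],"angular":[0,0,0]},
])

```text
time_s: 3.25
tcp_pos: [0.4948, -0.0865, 0.0348]
ee_rot: [[0.959, -0.282, 0.0], [-0.282, -0.959, -0.0], [0.0, 0.0, -1.0]]
wrist_force: [-0.7, 0.0, 3.2]
gripper_width: 0.458
gripper_force: 30.0
```

>>> move_arm([
  {"grip":0.1,"xyz":[0,0,-10],"angular":[0,0,0]},
  {"grip":0.1,"xyz":[0,0,-30],"angular":[0,0,0]},
  {"grip":0.1,"xyz":[0,0,-70],"angular":[0,0,0]},
  {"grip":0.1,"xyz":[0,0,-110],"angular":[0,0,0]},
  {"grip":0.1,"xyz":[0,0,-130],"angular":[0,0,0]},
  {"grip":0.1,"xyz":[0,0,-130],"angular":[0,0,0]},
])

```text
time_s: 3.85
tcp_pos: [0.4967, -0.0863, 0.1683]
ee_rot: [[0.96, -0.281, 0.008], [-0.281, -0.96, 0.001], [0.008, -0.003, -1.0]]
wrist_force: [0.7, -0.3, -0.7]
gripper_width: 0.449
gripper_force: 30.0
```

```bash
python3 -c "
from h import *
print(wonz('w1',(20,252),.02))
step([.611,.166,.120],Rt(13.5,24.4))"
```

```text
[0.54192595 0.11510687 0.02      ]
at [496.7 -86.3 168.3] t 3.85 F [ 0.7  -0.31 -0.73] j [  8.6  14.5 -23.1   0.  -51.9  65. ]
xyz [38.3, -274.1, 49.4] ang [0.11, 0.408, -0.513]
```

>>> move_arm([
  {"grip":0.1,"xyz":[6,-45,5],"angular":[0.018,0.068,-0.085]},
  {"grip":0.1,"xyz":[13,-91,12],"angular":[0.037,0.136,-0.171]},
  {"grip":0.1,"xyz":[19,-137,20],"angular":[0.055,0.204,-0.256]},
  {"grip":0.1,"xyz":[26,-183,28],"angular":[0.073,0.272,-0.342]},
  {"grip":0.1,"xyz":[32,-228,38],"angular":[0.092,0.34,-0.427]},
  {"grip":0.1,"xyz":[38,-274,49],"angular":[0.11,0.408,-0.513]},
  {"grip":0.1,"xyz":[38,-274,49],"angular":[0.11,0.408,-0.513]},
  {"grip":0.1,"xyz":[38,-274,49],"angular":[0.11,0.408,-0.513]},
  {"grip":0.1,"xyz":[38,-274,49],"angular":[0.11,0.408,-0.513]},
])

```text
time_s: 4.75
tcp_pos: [0.6083, 0.1651, 0.1156]
ee_rot: [[0.892, 0.233, 0.388], [0.212, -0.973, 0.095], [0.4, -0.002, -0.917]]
wrist_force: [-0.3, 0.2, -1.7]
gripper_width: 0.456
gripper_force: 30.0
```

```bash
python3 - <<'E'
from h import *
from station import r
wshot("w2")
step([.611,.166,.056],Rt(13.5,24.4))
c=r.capture("side");cv2.imwrite("pics/side2.png",c["img"][:,:,::-1])
c2=r.capture("scene")
w=cv2.imread("pics/w2.png")
a=cv2.resize(c["img"][140:260,220:380,::-1],(400,300),interpolation=cv2.INTER_CUBIC)
b=cv2.resize(c2["img"][165:270,320:460,::-1],(400,300),interpolation=cv2.INTER_CUBIC)
cv2.imwrite("pics/m2.png",np.vstack([np.hstack([a,b]),np.hstack([cv2.resize(w,(400,300)),np.zeros((300,400,3),np.uint8)])]))
E
```

```text
[[-0.0, -0.959, -0.284, 0.078], [1.0, -0.0, -0.0, -0.0], [0.0, -0.284, 0.959, -0.137], [0.0, 0.0, 0.0, 1.0]]
at [608.9 165.2 116.5] t 4.8 F [ 0.22  0.06 -0.96] j [ 28.9  21.  -39.1  41.1  -9.2  34.9]
xyz [-22.2, -0.1, 56.3] ang [-0.0021, 0.013, -0.0024]
```

View pics/m2.png

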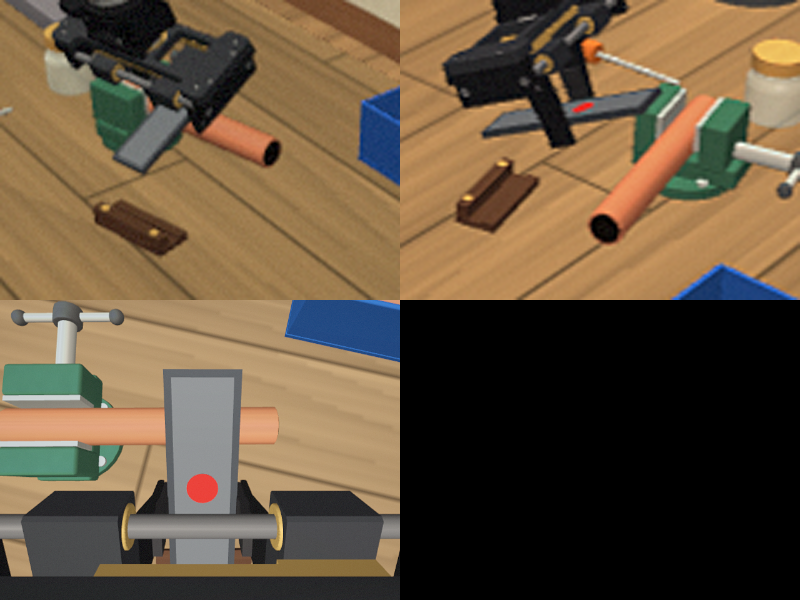

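The mirror is centred in the gripper over the rest and tube, dot up and sloped the right way. Joint 5 sits at its limit, so I'll build a kinematic model to check that the coming poses are feasible.

```bash
cat >> h.py <<'E'
from scipy.optimize import least_squares
lo=np.array([-179.8,-69.2,-61.2,-181.2,-171.1,-177.4]);hi=np.array([179.8,118.1,80.6,117.6,-9.2,177.4])
L1,L2,D5,LT,H0=.565,.422,.1596,.283,.162
def fk(j):
    a=np.radians(j);u=np.r_[np.cos(a[0]),np.sin(a[0]),0];l=np.r_[np.sin(a[0]),-np.cos(a[0]),0];z=np.r_[0,0,1]
    p=np.pi/2-a[1]+a[2];f=u*np.sin(p)-z*np.cos(p)
    a5=l*np.cos(a[3])-np.cross(f,l)*np.sin(a[3]);tz=f*np.cos(a[4])+np.cross(a5,f)*np.sin(a[4])
    x=a5*np.cos(a[5])-np.cross(tz,a5)*np.sin(a[5])
    return u*(L1*np.sin(a[1])+L2*np.sin(p))+z*(H0+L1*np.cos(a[1])-L2*np.cos(p))+D5*a5+LT*tz,np.c_[x,np.cross(tz,x),tz]
def ik(pos,R,j0):
    def e(j):
        p,Q=fk(j);return np.r_[(p-pos)*1e3,Rn.from_matrix(Q.T@R).as_rotvec()*300]
    s=least_squares(e,np.clip(j0,lo+.1,hi-.1),bounds=(lo,hi));return s.x.round(1),np.sqrt(2*s.cost).round(2)
E
python3 - <<'E'
from h import *
np.set_printoptions(suppress=True)
j=[28.9,21,-39.1,41.1,-9.2,34.9]
p,R=fk(j);print(p.round(4),R.round(3).tolist())
for z in (.056,.048):
  for t in (20,22,23.6,24.4): print(z,t,ik([.611,.166,z],Rt(13.5,t),j))
# probe final: dot pos, tool tilted tau relative to the probe
X=np.r_[.972,.233,0];o=np.r_[.5473,.1508,0]
th=np.radians(24.3);n=-X*np.sin(th)+np.r_[0,0,np.cos(th)];sx=X*np.cos(th)+np.r_[0,0,np.sin(th)]
dot=o-.004*X+np.r_[0,0,.006]+.095*sx+.006*n;print("dot",dot)
G=dot+n*(.044+.033)
for tau in (0,-6,-10,-15,-20,-30):
  R=Rt(13.5,24.3+tau);print(tau,ik(G-R[:,2]*.006,R,[20,20,-20,0,-40,75]))
E
```

```text
[0.6096 0.1652 0.1168] [[0.891, 0.231, 0.39], [0.21, -0.973, 0.095], [0.402, -0.003, -0.916]]
0.056 20 (array([ 29.7,  27.3, -36.4,  32.8,  -9.2,  42.2]), np.float64(4.56))
0.056 22 (array([ 29.8,  27.1, -35.5,  29.3,  -9.2,  45.7]), np.float64(13.4))
0.056 23.6 (array([ 29.9,  27. , -34.6,  25.8,  -9.2,  49.2]), np.float64(20.34))
0.056 24.4 (array([ 29.9,  27. , -34.1,  23.8,  -9.2,  51.2]), np.float64(23.75))
0.048 20 (array([ 29.8,  28.1, -35.7,  30.8,  -9.2,  44.1]), np.float64(7.12))
0.048 22 (array([ 29.9,  27.9, -34.7,  26.9,  -9.2,  47.9]), np.float64(15.87))
0.048 23.6 (array([ 30. ,  27.8, -33.8,  23.2,  -9.2,  51.7]), np.float64(22.7))
0.048 24.4 (array([ 30. ,  27.8, -33.3,  21. ,  -9.2,  53.9]), np.float64(26.05))
dot [0.62517103 0.16946661 0.05056228]
0 (array([ 29.2,  18.7, -41.4,  42.7,  -9.2,  33.3]), np.float64(2.14))
-6 (array([ 32.6,  20.6, -29.2,  14.9, -23.5,  58. ]), np.float64(0.0))
-10 (array([ 32.3,  21.8, -24.1,   8.9, -30.8,  64. ]), np.float64(0.0))
-15 (array([ 31.6,  23.5, -18.7,   4.6, -39. ,  68.5]), np.float64(0.0))
-20 (array([ 30.9,  25.4, -13.8,   1.8, -46.6,  71.4]), np.float64(0.0))
-30 (array([ 29.5,  29.8,  -4.9,  -1.8, -60.8,  75. ]), np.float64(0.0))
```

```bash
python3 - <<'E'
from h import *
rng=np.random.default_rng(0)
R=Rt(13.5,24.4)
S=set()
for k in range(150):
  j,e=ik(np.r_[.6112,.1661,.0481],R,rng.uniform([-60,-60,-61,-181,-171,-177],[120,110,80,117,-9.3,177]))
  if e<.1:S.add(tuple(j))
print(S)
b=np.r_[.4944,-.0868,.028]
X=np.r_[.972,.233,0];o=np.r_[.5473,.1508,0]
th=np.radians(24.4);n=-X*np.sin(th)+np.r_[0,0,np.cos(th)];sx=X*np.cos(th)+np.r_[0,0,np.sin(th)]
for tau in (-10,-15,-20,-25):
  Q=Rt(-16.4,tau);g=ik(b-.006*Q[:,2],Q,[8.6,14,-23,0,-52,65])
  M=o-.003*X+np.r_[0,0,.006]+.08*sx+.003*n;R=Rt(13.5,24.4+tau);print(tau,g,ik(M-.006*R[:,2],R,[20,20,-20,0,-40,75]))
E
```

```text
set()
-10 (array([  6.2,  29.6, -22.2,  -5.2, -47.5,  71.2]), np.float64(0.0)) (array([ 31.4,  29.6, -26.7,  12.7, -20.5,  60.7]), np.float64(0.0))
-15 (array([  5.2,  31.7, -18.3,  -6.7, -54.2,  73.1]), np.float64(0.0)) (array([ 31. ,  31. , -20.3,   5.7, -29.9,  67.8]), np.float64(0.0))
-20 (array([  4.3,  34. , -14.5,  -8. , -60.5,  74.4]), np.float64(0.0)) (array([ 30.3,  32.6, -15. ,   2.1, -38.2,  71.6]), np.float64(0.0))
-25 (array([  3.4,  36.4, -10.9,  -9. , -66.7,  75.5]), np.float64(0.0)) (array([ 29.6,  34.4, -10.3,  -0.2, -45.9,  74. ]), np.float64(0.0))
```

```bash
python3 -c "
from h import *
step([.4948,-.0866,.16],Rt(-16.4))"
```

```text
at [609.5 165.4 117.6] t 4.9 F [-0.24 -0.06 -1.  ] j [ 28.9  21.  -39.1  41.1  -9.2  34.9]
xyz [-138.3, 218.4, -108.0] ang [-0.1109, -0.4046, 0.5123]
```

>>> move_arm([
  {"grip":0.1,"xyz":[-23,36,-18],"angular":[-0.018,-0.067,0.085]},
  {"grip":0.1,"xyz":[-46,73,-36],"angular":[-0.037,-0.135,0.171]},
  {"grip":0.1,"xyz":[-69,109,-54],"angular":[-0.055,-0.202,0.256]},
  {"grip":0.1,"xyz":[-92,146,-72],"angular":[-0.074,-0.27,0.342]},
  {"grip":0.1,"xyz":[-115,182,-90],"angular":[-0.092,-0.337,0.427]},
  {"grip":0.1,"xyz":[-138,218,-108],"angular":[-0.111,-0.405,0.512]},
  {"grip":0.1,"xyz":[-138,218,-108],"angular":[-0.111,-0.405,0.512]},
  {"grip":0.1,"xyz":[-138,218,-108],"angular":[-0.111,-0.405,0.512]},
  {"grip":0.1,"xyz":[-138,218,-108],"angular":[-0.111,-0.405,0.512]},
  {"grip":0.1,"xyz":[-138,218,-108],"angular":[-0.111,-0.405,0.512]},
])

```text
time_s: 5.9
tcp_pos: [0.4953, -0.085, 0.1601]
ee_rot: [[0.96, -0.279, -0.0], [-0.279, -0.96, -0.001], [-0.0, 0.001, -1.0]]
wrist_force: [-0.4, -0.4, -1.0]
gripper_width: 0.452
gripper_force: 30.0
```

```bash
python3 -c "
from h import *
step([.4948,-.0866,.036],Rt(-16.4))"
```

```text
at [495.3 -85.  160.1] t 5.9 F [-0.39 -0.36 -1.03] j [  8.8  15.2 -23.7   0.1 -51.2  64.9]
xyz [0.0, 1.5, 124.1] ang [0.0009, 0.0001, 0.003]
```

>>> move_arm([
  {"grip":0.1,"xyz":[0,1,40],"angular":[0,0,0.003]},
  {"grip":0.1,"xyz":[0,1,85],"angular":[0,0,0.003]},
  {"grip":0.1,"xyz":[0,1,115],"angular":[0,0,0.003]},
  {"grip":0.1,"xyz":[0,1,121],"angular":[0,0,0.003]},
  {"grip":0.1,"xyz":[0,1,123],"angular":[0,0,0.003]},
  {"grip":0.1,"xyz":[0,1,124.5],"angular":[0,0,0.003]},
  {"grip":0.1,"xyz":[0,1,124.5],"angular":[0,0,0.003]},
  {"grip":0.1,"xyz":[0,1,124.5],"angular":[0,0,0.003]},
])

```text
time_s: 6.7
tcp_pos: [0.4957, -0.0869, 0.0372]
ee_rot: [[0.959, -0.283, 0.002], [-0.283, -0.959, -0.001], [0.002, 0.0, -1.0]]
wrist_force: [0.2, -0.0, -1.4]
gripper_width: 0.453
gripper_force: 30.0
```

>>> move_arm([
  {"grip":0.1,"xyz":[0,0,1],"angular":[0,0,0]},
  {"grip":0.1,"xyz":[0,0,2],"angular":[0,0,0]},
  {"grip":0.1,"xyz":[0,0,2],"angular":[0,0,0]},
  {"grip":0.7,"xyz":[0,0,2],"angular":[0,0,0]},
  {"grip":0.7,"xyz":[0,0,2],"angular":[0,0,0]},
  {"grip":0.7,"xyz":[0,0,2],"angular":[0,0,0]},
  {"grip":0.7,"xyz":[0,0,2],"angular":[0,0,0]},
  {"grip":0.7,"xyz":[1,0,2],"angular":[0,-0.14,0]},
  {"grip":0.7,"xyz":[2,0,2],"angular":[0,-0.28,0]},
  {"grip":0.7,"xyz":[2,0,2],"angular":[0,-0.314,0]},
])

```text
time_s: 7.7
tcp_pos: [0.4994, -0.0881, 0.0333]
ee_rot: [[0.911, -0.284, -0.297], [-0.271, -0.959, 0.088], [-0.31, 0.001, -0.951]]
wrist_force: [0.1, -0.7, -0.3]
gripper_width: 0.697
gripper_force: 0.0
```

>>> move_arm([
  {"grip":0.7,"xyz":[0,0,0],"angular":[0,0,0]},
  {"grip":0.7,"xyz":[0,0,0],"angular":[0,0,0]},
])

```text
time_s: 7.9
tcp_pos: [0.496, -0.0877, 0.0334]
ee_rot: [[0.912, -0.284, -0.297], [-0.271, -0.959, 0.086], [-0.31, 0.002, -0.951]]
wrist_force: [-0.6, -0.4, 0.1]
gripper_width: 0.7
gripper_force: 0.0
```

```bash
python3 -c "
from h import *
Q=Rt(-16.4,-18)
step(np.r_[.4944,-.0868,.0285]-.006*Q[:,2],Q)"
```

```text
at [496.  -87.7  33.4] t 7.9 F [-0.62 -0.37  0.08] j [  4.6  33.1 -16.   -7.5 -58.   73.8]
xyz [-0.2, -0.5, -0.8] ang [0.0012, 0.0007, -0.0023]
```

Well placed; close and lift.

>>> move_arm([
  {"grip":0.1,"xyz":[0,0,0],"angular":[0,0,0]},
  {"grip":0.1,"xyz":[0,0,0],"angular":[0,0,0]},
  {"grip":0.1,"xyz":[0,0,0],"angular":[0,0,0]},
  {"grip":0.1,"xyz":[0,0,0],"angular":[0,0,0]},
  {"grip":0.1,"xyz":[0,0,0],"angular":[0,0,0]},
  {"grip":0.1,"xyz":[0,0,0],"angular":[0,0,0]},
  {"grip":0.1,"xyz":[0,0,0],"angular":[0,0,0]},
  {"grip":0.1,"xyz":[0,0,0],"angular":[0,0,0]},
])

```text
time_s: 8.7
tcp_pos: [0.4964, -0.0876, 0.0341]
ee_rot: [[0.912, -0.284, -0.297], [-0.27, -0.959, 0.087], [-0.31, 0.001, -0.951]]
wrist_force: [-1.0, 2.0, 5.1]
gripper_width: 0.45
gripper_force: 30.0
```

```bash
python3 -c "
from h import *
step(np.r_[.496,-.0877,.16],Rt(-16.4,-18))"
```

```text
at [496.4 -87.6  34.1] t 8.7 F [-0.99  1.96  5.07] j [  4.6  33.1 -16.   -7.5 -58.1  73.8]
xyz [-39.3, 0.4, -119.6] ang [0.0009, 0.0008, -0.0018]
```

>>> move_arm([
  {"grip":0.1,"xyz":[-5,0,-14],"angular":[0,0,0]},
  {"grip":0.1,"xyz":[-16,0,-50],"angular":[0,0,0]},
  {"grip":0.1,"xyz":[-30,0,-92],"angular":[0,0,0]},
  {"grip":0.1,"xyz":[-39,0,-120],"angular":[0,0,0]},
  {"grip":0.1,"xyz":[-39,0,-120],"angular":[0,0,0]},
])

```text
time_s: 9.2
tcp_pos: [0.4997, -0.0879, 0.1651]
ee_rot: [[0.916, -0.283, -0.286], [-0.27, -0.959, 0.086], [-0.298, -0.001, -0.955]]
wrist_force: [1.2, -0.1, -0.1]
gripper_width: 0.45
gripper_force: 30.0
```

```bash
cat >> h.py <<'E'
X=np.r_[.972,.2334,0];O=np.r_[.5473,.1508,0];Z=np.r_[0,0,1]
def place(x0,dz,th=24.4,tau=-18):
    t=np.radians(th);n=-X*np.sin(t)+Z*np.cos(t);s=X*np.cos(t)+Z*np.sin(t)
    return O+x0*X+Z*(.006+dz)+.08*s+.0091*n+.001*s,Rt(13.5,th+tau)
E
python3 -c "
from h import *
p,R=place(-.002,.06);print(p,ik(p,R,[20,20,-20,0,-40,75]));step(p,R)"
```

```text
[0.61340195 0.16667263 0.10774868] (array([ 30.6,  27.6, -13.9,   2.8, -42.4,  71. ]), np.float64(0.0))
at [499.7 -87.9 165.1] t 9.2 F [ 1.2  -0.1  -0.05] j [  4.7  23.5  -9.5  -6.5 -73.3  71.7]
xyz [52.5, -276.3, 44.1] ang [-0.0514, 0.4045, -0.5238]
```

>>> move_arm([
  {"grip":0.1,"xyz":[8,-40,4],"angular":[-0.007,0.057,-0.075]},
  {"grip":0.1,"xyz":[15,-79,9],"angular":[-0.015,0.115,-0.15]},
  {"grip":0.1,"xyz":[22,-118,14],"angular":[-0.022,0.173,-0.225]},
  {"grip":0.1,"xyz":[30,-158,20],"angular":[-0.029,0.231,-0.3]},
  {"grip":0.1,"xyz":[38,-198,28],"angular":[-0.037,0.289,-0.375]},
  {"grip":0.1,"xyz":[46,-238,36],"angular":[-0.044,0.347,-0.45]},
  {"grip":0.1,"xyz":[53,-276,44],"angular":[-0.051,0.405,-0.524]},
  {"grip":0.1,"xyz":[53,-276,44],"angular":[-0.051,0.405,-0.524]},
  {"grip":0.1,"xyz":[53,-276,44],"angular":[-0.051,0.405,-0.524]},
  {"grip":0.1,"xyz":[53,-276,44],"angular":[-0.051,0.405,-0.524]},
])

```text
time_s: 10.2
tcp_pos: [0.61, 0.1659, 0.1012]
ee_rot: [[0.968, 0.232, 0.096], [0.23, -0.973, 0.027], [0.1, -0.004, -0.995]]
wrist_force: [0.5, -0.7, -1.4]
gripper_width: 0.453
gripper_force: 30.0
```

```bash
python3 -c "
from h import *
p,R=place(-.002,.008);step(p,R)"
```

```text
at [610.  165.9 101.2] t 10.2 F [ 0.52 -0.71 -1.36] j [ 30.5  28.  -14.    2.2 -42.4  71.3]
xyz [-1.1, 0.2, 45.6] ang [-0.0035, 0.0117, -0.002]
```

>>> move_arm([
  {"grip":0.1,"xyz":[-1,0,20],"angular":[-0.003,0.012,-0.002]},
  {"grip":0.1,"xyz":[-1,0,38],"angular":[-0.003,0.012,-0.002]},
  {"grip":0.1,"xyz":[-1,0,46],"angular":[-0.003,0.012,-0.002]},
  {"grip":0.1,"xyz":[-1,0,46],"angular":[-0.003,0.012,-0.002]},
  {"grip":0.1,"xyz":[-1,0,46],"angular":[-0.003,0.012,-0.002]},
])

```text
time_s: 10.7
tcp_pos: [0.6144, 0.1673, 0.0562]
ee_rot: [[0.966, 0.234, 0.11], [0.232, -0.972, 0.027], [0.114, -0.001, -0.994]]
wrist_force: [0.0, 0.2, -1.4]
gripper_width: 0.453
gripper_force: 30.0
```

```bash
cat >> h.py <<'E'
def tiles(name,ws=False):
    from station import r
    T=[]
    for n,(x,y,w,h) in (("side",(225,140,160,120)),("scene",(320,165,140,105))):
        c=r.capture(n);T.append(cv2.resize(c["img"][y:y+h,x:x+w,::-1],(400,300),interpolation=cv2.INTER_CUBIC))
    im=np.hstack(T)
    if ws: wshot(name+"w");im=np.vstack([im,cv2.copyMakeBorder(cv2.resize(cv2.imread(f"pics/{name}w.png"),(400,300)),0,0,0,400,0)])
    cv2.imwrite(f"pics/{name}.png",im)
E
python3 -c "
from h import *
p,R=place(-.002,.0);step(p,R);tiles('pre',True)"
```

```text
at [614.4 167.3  56.2] t 10.7 F [ 0.03  0.16 -1.39] j [ 30.6  31.4 -16.6   3.2 -35.9  70.4]
xyz [-2.1, 0.4, 8.3] ang [-0.0008, -0.0023, 0.0004]
[[-0.0, -0.959, -0.284, 0.078], [1.0, -0.0, -0.0, -0.0], [0.0, -0.284, 0.959, -0.137], [0.0, 0.0, 0.0, 1.0]]
```

View pics/pre.png

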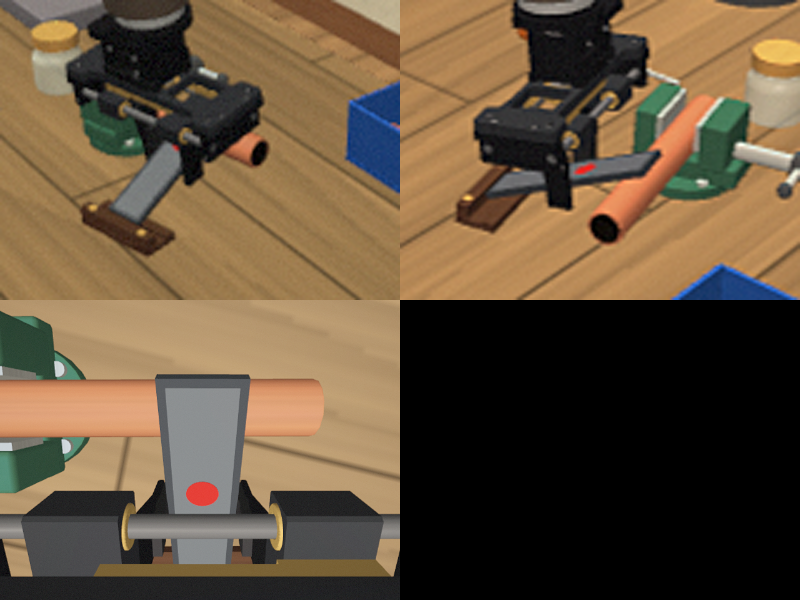

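The foot sits just over the groove behind the tall lip, and the upper part is over the tube, clear of the vise. Lowering gently.

>>> move_arm([
  {"grip":0.1,"xyz":[-1,0,3],"angular":[0,0,0]},
  {"grip":0.1,"xyz":[-2,0,5],"angular":[0,0,0]},
  {"grip":0.1,"xyz":[-2,0,6],"angular":[0,0,0]},
  {"grip":0.1,"xyz":[-2,0,7],"angular":[0,0,0]},
  {"grip":0.1,"xyz":[-2,0,7],"angular":[0,0,0]},
])

```text
time_s: 11.35
tcp_pos: [0.6125, 0.1674, 0.0483]
ee_rot: [[0.966, 0.235, 0.109], [0.233, -0.972, 0.027], [0.112, -0.001, -0.994]]
wrist_force: [0.3, -0.2, -0.6]
gripper_width: 0.452
gripper_force: 30.0
```

>>> move_arm([
  {"grip":0.1,"xyz":[0,0,1],"angular":[0,0,0]},
  {"grip":0.1,"xyz":[0,0,1],"angular":[0,0,0]},
])

```text
time_s: 11.55
tcp_pos: [0.6126, 0.1674, 0.0482]
ee_rot: [[0.966, 0.235, 0.109], [0.233, -0.972, 0.027], [0.113, -0.0, -0.994]]
wrist_force: [-3.2, -0.1, 4.4]
gripper_width: 0.454
gripper_force: 30.0
```

>>> move_arm([
  {"grip":0.65,"xyz":[0,0,1],"angular":[0,0,0]},
  {"grip":0.65,"xyz":[0,0,1],"angular":[0,0,0]},
  {"grip":0.65,"xyz":[0,0,1],"angular":[0,0,0]},
  {"grip":0.65,"xyz":[0,0,1],"angular":[0,0,0]},
  {"grip":0.65,"xyz":[0,0,1],"angular":[0,0,0]},
])

```text
time_s: 12.05
tcp_pos: [0.6129, 0.1674, 0.0462]
ee_rot: [[0.966, 0.235, 0.109], [0.233, -0.972, 0.027], [0.113, -0.001, -0.994]]
wrist_force: [0.4, -0.3, 0.2]
gripper_width: 0.642
gripper_force: 0.0
```

>>> move_arm([
  {"grip":0.65,"xyz":[0,0,-15],"angular":[0,0,0]},
  {"grip":0.65,"xyz":[0,0,-40],"angular":[0,0,0]},
  {"grip":0.65,"xyz":[0,0,-85],"angular":[0,0,0]},
  {"grip":0.65,"xyz":[0,0,-130],"angular":[0,0,0]},
  {"grip":0.65,"xyz":[0,0,-140],"angular":[0,0,0]},
  {"grip":0.65,"xyz":[0,0,-140],"angular":[0,0,0]},
  {"grip":0.65,"xyz":[0,0,-140],"angular":[0,0,0]},
])

```text
time_s: 12.75
tcp_pos: [0.5967, 0.1634, 0.185]
ee_rot: [[0.966, 0.234, 0.108], [0.233, -0.972, 0.027], [0.111, -0.001, -0.994]]
wrist_force: [0.1, 0.1, -0.9]
gripper_width: 0.651
gripper_force: 0.0
```

```bash
python3 -c "
from h import *
tiles('rel',True)
# view from stage: probe options
np.set_printoptions(suppress=True)
P=np.r_[.4815,-.3575,.065+.033]
for tau in (-14,-18,-20):
  for yaw in (13.5,30):
    Q=Rt(yaw,tau);p=P-.006*Q[:,2];print(tau,yaw,p.round(4),ik(p,Q,[-20,20,-20,0,-60,100]))
Q=Rt(20,-18);step(P+np.r_[0,0,.1]-.006*Q[:,2],Q)
"
```

```text
[[-0.0, -0.959, -0.284, 0.078], [1.0, -0.0, -0.0, -0.0], [0.0, -0.284, 0.959, -0.137], [0.0, 0.0, 0.0, 1.0]]
-14 13.5 [ 0.4829 -0.3572  0.1038] (array([-17.7,  31.7, -10. ,   8.3, -60.5, 116.3]), np.float64(0.0))
-14 30 [ 0.4828 -0.3568  0.1038] (array([-16.4,  30.4, -14. ,  12.2, -56. , 128.7]), np.float64(0.0))
-18 13.5 [ 0.4833 -0.3571  0.1037] (array([-16.9,  33.2,  -8.8,  10. , -64. , 114.7]), np.float64(0.0))
-18 30 [ 0.4831 -0.3566  0.1037] (array([-15.3,  31.5, -13.7,  14.9, -58.5, 125.9]), np.float64(0.0))
-20 13.5 [ 0.4835 -0.357   0.1036] (array([-16.5,  34. ,  -8.2,  10.8, -65.7, 114. ]), np.float64(0.0))
-20 30 [ 0.4833 -0.3565  0.1036] (array([-14.8,  32.1, -13.6,  16.2, -59.8, 124.7]), np.float64(0.0))
at [596.7 163.2 183.4] t 12.9 F [0.51 0.03 0.24] j [ 31.1  21.6 -11.2   2.4 -51.3  71. ]
xyz [-228.6, 479.0, -45.3] ang [-0.0114, -0.4228, -0.1128]
```

View pics/rel.png

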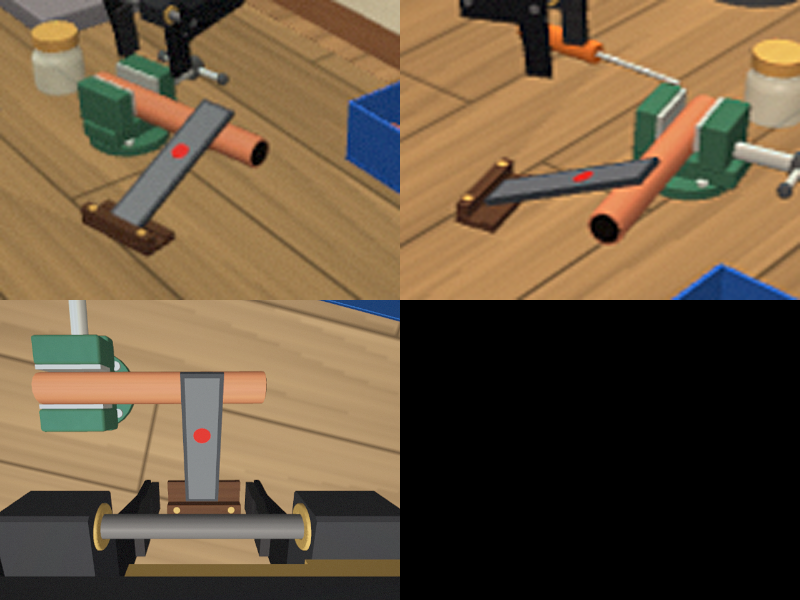

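The mirror leans squarely, foot in the groove and top on the tube, well clear of the vise. The dot is at (323,218) in the full wrist picture. Next I'll fix the dot from all three views.

```bash
cat > dot.py <<'E'
from h import *
from station import r
def red(im,box=None):
    h=im.astype(int);m=((h[...,0]>150)&(h[...,1]<75)&(h[...,2]<75)).astype(np.uint8)
    if box: x,y,w,hh=box;k=np.zeros_like(m);k[y:y+hh,x:x+w]=m[y:y+hh,x:x+w];m=k
    n,_,st,ce=cv2.connectedComponentsWithStats(m);i=1+st[1:,4].argmax();return ce[i],st[i,4]
A=np.zeros((3,3));b=np.zeros(3);rays=[]
c=pickle.load(open("relw.pkl","rb"));p,a=red(c["img"]);print("wrist",p,a)
rays.append((c["X"][:3,3],c["X"][:3,:3]@np.linalg.inv(c["camera_matrix"])@np.r_[p,1]))
for n,box in (("side",(270,180,60,50)),("scene",(350,200,70,60))):
    c=r.capture(n);p,a=red(c["img"],box);print(n,p,a);rays.append(ray(n,p))
for o,d in rays:
    d=d/np.linalg.norm(d);P=np.eye(3)-np.outer(d,d);A+=P;b+=P@o
x=np.linalg.solve(A,b);print("dot",x.round(4))
for o,d in rays:
    d=d/np.linalg.norm(d);e=(x-o)-d*((x-o)@d);print((e*1e3).round(1))
t=np.radians(24.3);print("model",(O-.0045*X+.006*Z+.095*(X*np.cos(t)+Z*np.sin(t))+.006*(Z*np.cos(t)-X*np.sin(t))).round(4))
Q=Rt(25,-18);step(np.r_[.4815,-.3575,.198]-.006*Q[:,2],Q)
E
python3 dot.py
```

```text
wrist [322.68432203 216.76483051] 472
side [296.39130435 200.08695652] 23
scene [383.53333333 226.4       ] 15
dot [0.6254 0.171  0.0513]
[ 0.1  0.1 -0. ]
[ 0.  -0.1 -0.1]
[-0.1 -0.   0.1]
model [0.6247 0.1694 0.0506]
at [597.  163.3 183.8] t 13.0 F [-0.31 -0.18 -0.18] j [ 31.2  21.6 -11.2   2.5 -51.3  71. ]
xyz [-229.0, 478.9, -45.2] ang [-0.0203, -0.4226, -0.2002]
```

>>> move_arm([
  {"grip":0.65,"xyz":[-21,43,-4],"angular":[-0.002,-0.038,-0.018]},
  {"grip":0.65,"xyz":[-42,87,-8],"angular":[-0.004,-0.077,-0.036]},
  {"grip":0.65,"xyz":[-62,131,-12],"angular":[-0.006,-0.115,-0.055]},
  {"grip":0.65,"xyz":[-83,174,-16],"angular":[-0.007,-0.154,-0.073]},
  {"grip":0.65,"xyz":[-104,218,-21],"angular":[-0.009,-0.192,-0.091]},
  {"grip":0.65,"xyz":[-125,261,-25],"angular":[-0.011,-0.231,-0.109]},
  {"grip":0.65,"xyz":[-146,305,-29],"angular":[-0.013,-0.269,-0.127]},
  {"grip":0.65,"xyz":[-167,348,-33],"angular":[-0.015,-0.307,-0.146]},
  {"grip":0.65,"xyz":[-187,392,-37],"angular":[-0.017,-0.346,-0.164]},
  {"grip":0.65,"xyz":[-208,435,-41],"angular":[-0.018,-0.384,-0.182]},
])

```text
time_s: 14.0
tcp_pos: [0.4936, -0.3108, 0.2018]
ee_rot: [[0.879, 0.407, -0.247], [0.391, -0.913, -0.112], [-0.271, 0.002, -0.962]]
wrist_force: [1.0, 0.7, 0.6]
gripper_width: 0.648
gripper_force: 0.0
```

>>> move_arm([
  {"grip":0.65,"xyz":[-23,46,0],"angular":[0,-0.038,-0.018]},
  {"grip":0.65,"xyz":[-23,46,0],"angular":[0,-0.038,-0.018]},
  {"grip":0.65,"xyz":[-23,46,0],"angular":[0,-0.038,-0.018]},
  {"grip":0.65,"xyz":[-23,46,0],"angular":[0,-0.038,-0.018]},
])

```text
time_s: 14.4
tcp_pos: [0.4924, -0.3592, 0.2081]
ee_rot: [[0.862, 0.422, -0.279], [0.403, -0.906, -0.126], [-0.306, -0.003, -0.952]]
wrist_force: [0.1, 0.9, -0.5]
gripper_width: 0.652
gripper_force: 0.0
```

```bash
python3 -c "
from h import *
wshot('w3')
Q=Rt(25,-18);step(np.r_[.4815,-.3575,.098]-.006*Q[:,2],Q)"
```

```text
[[-0.0, -0.959, -0.284, 0.078], [1.0, 0.0, -0.0, -0.0], [0.0, -0.284, 0.959, -0.137], [0.0, 0.0, 0.0, 1.0]]
at [ 492.7 -358.8  208.5] t 14.45 F [0.72 0.48 1.01] j [-15.7  27.1  -3.5  11.9 -73.5 126. ]
xyz [24.7, -5.6, 102.1] ang [-0.0028, -0.0034, 0.0014]
```

View pics/w3.png

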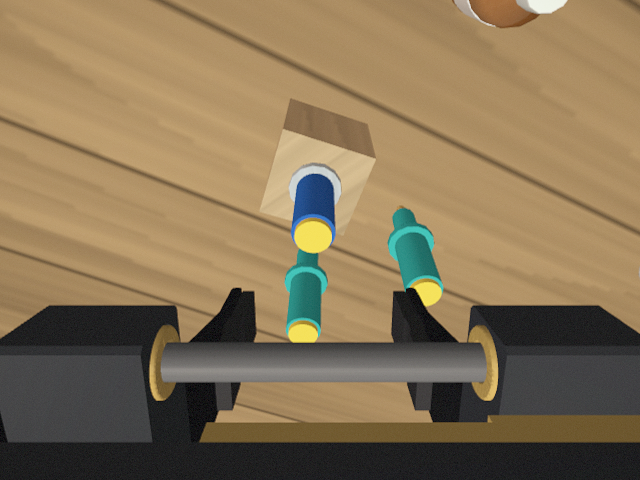

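The blue cap is at (313,237) and its collar at (315,187). The turquoise look-alikes are to the near side and right, outside the planned finger paths.

```bash
python3 -c "
from h import *
print(wonz('w3',(313,237),.125),wonz('w3',(315,186),.071))
for u in ((302,333),(427,293)): print(wonz('w3',u,.107))
"
```

```text
[ 0.48127063 -0.35759103  0.125     ] [ 0.48381821 -0.35643129  0.071     ]
[ 0.39522192 -0.38755241  0.107     ]
[ 0.46204576 -0.44520562  0.107     ]
```

>>> move_arm([
  {"grip":0.65,"xyz":[0,-5,25],"angular":[0,0,0]},
  {"grip":0.65,"xyz":[6.5,-5.5,45],"angular":[0,0,0]},
  {"grip":0.65,"xyz":[12.5,-5.5,64],"angular":[0,0,0]},
  {"grip":0.65,"xyz":[18.5,-5.5,83],"angular":[0,0,0]},
  {"grip":0.65,"xyz":[24.5,-5.5,102],"angular":[0,0,0]},
  {"grip":0.65,"xyz":[24.5,-5.5,102],"angular":[0,0,0]},
  {"grip":0.65,"xyz":[24.5,-5.5,102],"angular":[0,0,0]},
])

```text
time_s: 15.15
tcp_pos: [0.4836, -0.3572, 0.1048]
ee_rot: [[0.862, 0.424, -0.278], [0.404, -0.906, -0.128], [-0.306, -0.002, -0.952]]
wrist_force: [-0.0, -0.6, 0.6]
gripper_width: 0.65
gripper_force: 0.0
```

```bash
python3 -c "
from h import *
Q=Rt(25,-18);step(np.r_[.4814,-.3574,.098]-.006*Q[:,2],Q)"
```

```text
at [ 483.6 -357.2  104.8] t 15.15 F [-0.02 -0.64  0.62] j [-15.9  32.  -12.   13.2 -60.4 122.9]
xyz [0.1, -0.7, 1.1] ang [-0.0016, -0.0035, 0.0019]
```

Aligned within a millimetre; close on the probe.

>>> move_arm([
  {"grip":0.05,"xyz":[0,-0.5,0],"angular":[0,0,0]},
  {"grip":0.05,"xyz":[0,-0.5,0],"angular":[0,0,0]},
  {"grip":0.05,"xyz":[0,-0.5,0],"angular":[0,0,0]},
  {"grip":0.05,"xyz":[0,-0.5,0],"angular":[0,0,0]},
  {"grip":0.05,"xyz":[0,-0.5,0],"angular":[0,0,0]},
  {"grip":0.05,"xyz":[0,-0.5,0],"angular":[0,0,0]},
  {"grip":0.05,"xyz":[0,-0.5,0],"angular":[0,0,0]},
  {"grip":0.05,"xyz":[0,-0.5,0],"angular":[0,0,0]},
  {"grip":0.05,"xyz":[0,-0.5,0],"angular":[0,0,0]},
  {"grip":0.05,"xyz":[0,-0.5,0],"angular":[0,0,0]},
])

```text
time_s: 16.15
tcp_pos: [0.4828, -0.3575, 0.1044]
ee_rot: [[0.863, 0.422, -0.278], [0.403, -0.907, -0.127], [-0.306, -0.002, -0.952]]
wrist_force: [-0.4, 0.5, 1.6]
gripper_width: 0.269
gripper_force: 30.0
```

```bash
python3 -c "
from h import *
Q=Rt(25,-18);step(np.r_[.4814,-.3574,.190]-.006*Q[:,2],Q)"
```

```text
at [ 482.8 -357.5  104.4] t 16.15 F [-0.44  0.51  1.6 ] j [-15.9  32.  -12.1  13.2 -60.3 122.9]
xyz [-27.3, -0.9, -87.1] ang [-0.0023, -0.0036, 0.0001]
```

>>> move_arm([
  {"grip":0.05,"xyz":[-3,0,-10],"angular":[0,0,0]},
  {"grip":0.05,"xyz":[-9,0,-28.5],"angular":[0,0,0]},
  {"grip":0.05,"xyz":[-18,0,-57],"angular":[0,0,0]},
  {"grip":0.05,"xyz":[-27.5,0,-86],"angular":[0,0,0]},
  {"grip":0.05,"xyz":[-29,0,-90],"angular":[0,0,0]},
  {"grip":0.05,"xyz":[-29,0,-90],"angular":[0,0,0]},
])

```text
time_s: 16.75
tcp_pos: [0.4831, -0.3576, 0.1997]
ee_rot: [[0.864, 0.422, -0.275], [0.402, -0.907, -0.127], [-0.303, -0.001, -0.953]]
wrist_force: [0.3, 0.1, -1.3]
gripper_width: 0.268
gripper_force: 30.0
```

```bash
cat >> h.py <<'E'
Rg=np.array([[.863,.422,-.278],[.403,-.907,-.127],[-.306,-.002,-.952]]);tg=np.r_[.4828,-.3575,.1044]
DOT=np.r_[.6254,.171,.0513]
def probe(gap,th=24.3,tip=None):
    "TCP pose with the (uncompressed) tip end gap above the dot"
    o=Rg.T@(np.r_[.4814,-.3574,.065]-tg) if tip is None else tip
    N=Rt(13.5,th);R=Rn.from_matrix(N@Rt(25).T@Rg).as_matrix();n=-N[:,2]
    return DOT+n*(gap+.05)-R@o,R
E
python3 -c "
from h import *
p,R=probe(.06);print(p,ik(p,R,[20,20,-20,0,-40,75]));step(p,R)"
```

```text
[0.5668587  0.15623519 0.1879633 ] (array([ 32.1,  18.4, -15.5,   2.5, -50. ,  69.9]), np.float64(0.0))
at [ 483.1 -357.6  199.7] t 16.75 F [ 0.27  0.06 -1.32] j [-15.9  26.6  -5.7  12.  -71.6 125.6]
xyz [282.6, -430.6, -77.1] ang [0.0206, 0.4203, 0.1998]
```

>>> move_arm([
  {"grip":0.05,"xyz":[25,-39,-7],"angular":[0.002,0.038,0.018]},
  {"grip":0.05,"xyz":[51,-78,-14],"angular":[0.004,0.076,0.036]},
  {"grip":0.05,"xyz":[77,-117,-21],"angular":[0.006,0.115,0.054]},
  {"grip":0.05,"xyz":[103,-157,-28],"angular":[0.007,0.153,0.073]},
  {"grip":0.05,"xyz":[128,-196,-35],"angular":[0.009,0.191,0.091]},
  {"grip":0.05,"xyz":[154,-235,-42],"angular":[0.011,0.229,0.109]},
  {"grip":0.05,"xyz":[180,-274,-49],"angular":[0.013,0.267,0.127]},
  {"grip":0.05,"xyz":[205,-313,-56],"angular":[0.015,0.306,0.145]},
  {"grip":0.05,"xyz":[231,-352,-63],"angular":[0.017,0.344,0.163]},
  {"grip":0.05,"xyz":[257,-391,-70],"angular":[0.019,0.382,0.182]},
])

```text
time_s: 17.75
tcp_pos: [0.558, 0.1107, 0.1861]
ee_rot: [[0.966, 0.25, 0.068], [0.249, -0.968, 0.017], [0.07, 0.0, -0.998]]
wrist_force: [0.8, -0.4, -0.7]
gripper_width: 0.269
gripper_force: 30.0
```

```bash
python3 -c "
from h import *
p,R=probe(.06);step(p,R)"
```

```text
at [558.  110.7 186.1] t 17.75 F [ 0.83 -0.4  -0.66] j [ 28.   17.8 -16.    1.2 -52.3  75.8]
xyz [20.1, -41.9, -0.5] ang [0.0008, 0.0429, 0.0168]
```

>>> move_arm([
  {"grip":0.05,"xyz":[21,-41,0],"angular":[0.001,0.04,0.017]},
  {"grip":0.05,"xyz":[21,-41,0],"angular":[0.001,0.04,0.017]},
  {"grip":0.05,"xyz":[21,-41,0],"angular":[0.001,0.04,0.017]},
  {"grip":0.05,"xyz":[21,-41,0],"angular":[0.001,0.04,0.017]},
  {"grip":0.05,"xyz":[21,-41,0],"angular":[0.001,0.04,0.017]},
])

```text
time_s: 18.25
tcp_pos: [0.5686, 0.1527, 0.1887]
ee_rot: [[0.967, 0.233, 0.107], [0.231, -0.972, 0.028], [0.111, -0.002, -0.994]]
wrist_force: [-0.3, 0.5, -1.6]
gripper_width: 0.266
gripper_force: 30.0
```

```bash
python3 -c "
from h import *
p,R=probe(.02);step(p,R)"
```

```text
at [568.6 152.7 188.7] t 18.25 F [-0.33  0.49 -1.62] j [ 31.7  18.5 -15.1   2.4 -50.3  70.3]
xyz [11.4, -3.8, 38.7] ang [0.0004, 0.0026, -0.0008]
```

>>> move_arm([
  {"grip":0.05,"xyz":[4,-4,13],"angular":[0,0.003,-0.001]},
  {"grip":0.05,"xyz":[8,-4,26],"angular":[0,0.003,-0.001]},
  {"grip":0.05,"xyz":[11.5,-4,38.5],"angular":[0,0.003,-0.001]},
  {"grip":0.05,"xyz":[11.5,-4,38.5],"angular":[0,0.003,-0.001]},
  {"grip":0.05,"xyz":[11.5,-4,38.5],"angular":[0,0.003,-0.001]},
  {"grip":0.05,"xyz":[11.5,-4,38.5],"angular":[0,0.003,-0.001]},
])

```text
time_s: 18.85
tcp_pos: [0.5836, 0.1618, 0.1526]
ee_rot: [[0.965, 0.236, 0.112], [0.234, -0.972, 0.029], [0.116, -0.002, -0.993]]
wrist_force: [1.0, 0.4, -0.8]
gripper_width: 0.268
gripper_force: 30.0
```

```bash
cat > look.py <<'E'
from h import *
from station import r
import sys
p,R=probe(float(sys.argv[1]));step(p,R)
wshot("w4");T=[]
F=[]
for n,(x,y) in (("side",(256,160)),("scene",(340,185))):
    c=r.capture(n);T.append(cv2.resize(c["img"][y:y+60,x:x+80,::-1],(400,300),interpolation=cv2.INTER_CUBIC));F.append(r.sense()["wrist_force"])
w=cv2.imread("pics/w4.png")
cv2.imwrite("pics/v.png",np.vstack([np.hstack(T),np.hstack([cv2.resize(w,(400,300)),cv2.resize(w[120:320,200:440],(400,300))])]))
print(F)
E
python3 look.py .02
```

```text
at [583.6 161.8 152.6] t 18.85 F [ 0.96  0.39 -0.79] j [ 31.7  22.  -15.7   2.7 -46.   70.1]
xyz [-1.2, 1.5, 1.0] ang [-0.0001, -0.0026, 0.002]
[[-0.0, -0.959, -0.284, 0.078], [1.0, -0.0, -0.0, -0.0], [0.0, -0.284, 0.959, -0.137], [0.0, 0.0, 0.0, 1.0]]
[array([ 0.92614121,  0.67010687, -0.49235006]), array([-0.6087167 ,  0.17769046, -1.44643205])]
```

View pics/v.png

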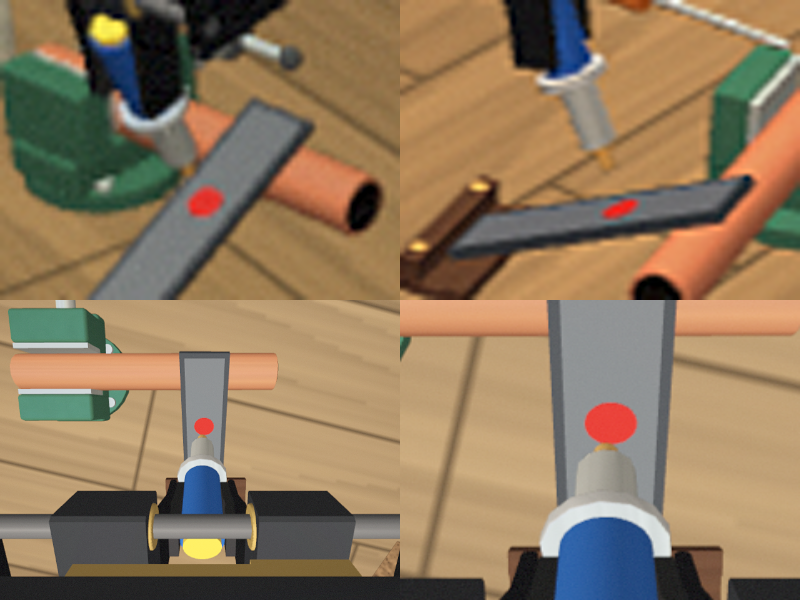

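The probe is held in line above the dot. Its tip is at about (187,177) in the side tile and (207,170) in the scene tile.

```bash
python3 -c "
from h import *
from station import r
a=(340+207/5-.4,185+170/5-.4);b=(256+187/5-.4,160+178/5-.4)
t,e=tri(a,b);print('tip',t,e)
s=r.sense();R=s['ee_rot'];o=Rg.T@(np.r_[.4814,-.3574,.065]-tg);ax=R@(Rg.T@Z);pr=s['tcp_pos']+R@o
tp=pr-.05*ax;print('tip by fk',tp,'axis',ax)
N=Rt(13.5,24.3);print('off mirror frame, from image',N.T@(t-DOT)*1e3,'fk',N.T@(tp-DOT)*1e3,'axis err deg',np.degrees(np.arccos(-ax@N[:,2])))
c1,e1=tri((340+173/5-.4,185+68/5-.4),(256+155/5-.4,160+108/5-.4));print('collar top centre image',c1,e1,'fk',pr+.006*ax)
"
```

```text
tip [0.61629579 0.17127611 0.06925968] 0.001040441989693133
tip by fk [0.61829263 0.17101568 0.07117394] axis [-0.40291761 -0.09799399  0.90994427]
off mirror frame, from image [ -0.61892656  -2.39382048 -19.98498184] fk [  1.88305135  -1.67442991 -20.95564041] axis err deg 0.47778525043389813
collar top centre image [0.59677488 0.16560736 0.11965497] 0.004736919234112394 fk [0.59572925 0.16552802 0.12213082]
```

>>> move_arm([
  {"grip":0.05,"xyz":[2,1,6],"angular":[0,0,0]},
  {"grip":0.05,"xyz":[3.5,2,12],"angular":[0,0,0]},
  {"grip":0.05,"xyz":[4.5,2,15],"angular":[0,0,0]},
  {"grip":0.05,"xyz":[4.5,2,15],"angular":[0,0,0]},
  {"grip":0.05,"xyz":[4.5,2,15],"angular":[0,0,0]},
])

```text
time_s: 19.5
tcp_pos: [0.5899, 0.1612, 0.1378]
ee_rot: [[0.965, 0.236, 0.111], [0.234, -0.972, 0.029], [0.115, -0.002, -0.993]]
wrist_force: [0.5, 1.5, -0.9]
gripper_width: 0.265
gripper_force: 30.0
```

```bash
cat > favg.py <<'E'
from h import *
from station import r
import sys
n=np.r_[-.403,-.098,.91];F=[];T=[];Q=[]
for i in range(int(sys.argv[1])):
    r.capture("side");s=r.sense();F.append(s["wrist_force"]);T.append(s["tcp_pos"]);Q.append(s["ee_rot"])
F=np.array(F);f=F@n;print("t",s["time_s"],"Fn",f.mean().round(3),"+-",(f.std()/len(f)**.5).round(3),F.mean(0).round(2))
t=np.mean(T,0);R=np.mean(Q,0);ax=R@(Rg.T@Z);tp=t+R@(Rg.T@(np.r_[.4814,-.3574,.065]-tg))-.05*ax
N=Rt(13.5,24.3);print("tcp",(t*1e3).round(2),"tip in mirror frame mm",(N.T@(tp-DOT)*1e3).round(2),"tilt err",np.degrees(np.arccos(min(1,-ax@N[:,2]/np.linalg.norm(ax)))).round(2))
E
python3 favg.py 20
```

```text
t 20.5 Fn -1.12 +- 0.082 [-0.01  0.04 -1.23]
tcp [589.86 161.27 138.1 ] tip in mirror frame mm [ 1.15  0.4  -4.87] tilt err 0.15
```

>>> move_arm([
  {"grip":0.05,"xyz":[1,0,3],"angular":[0,0,0]},
  {"grip":0.05,"xyz":[1.5,0,5],"angular":[0,0,0]},
  {"grip":0.05,"xyz":[2.2,0,7],"angular":[0,0,0]},
  {"grip":0.05,"xyz":[2.7,0,8.5],"angular":[0,0,0]},
  {"grip":0.05,"xyz":[3,0,9.5],"angular":[0,0,0]},
  {"grip":0.05,"xyz":[3,0,9.5],"angular":[0,0,0]},
  {"grip":0.05,"xyz":[3,0,9.5],"angular":[0,0,0]},
])

```text
time_s: 21.2
tcp_pos: [0.5938, 0.1622, 0.129]
ee_rot: [[0.965, 0.236, 0.111], [0.234, -0.972, 0.029], [0.115, -0.002, -0.993]]
wrist_force: [0.1, -0.1, -0.3]
gripper_width: 0.268
gripper_force: 30.0
```

```bash
python3 favg.py 30
```

```text
t 22.7 Fn 0.072 +- 0.075 [-0.93  0.06 -0.32]
tcp [593.78 162.22 128.94] tip in mirror frame mm [1.04 0.4  5.14] tilt err 0.14
```

>>> move_arm([
  {"grip":0.05,"xyz":[0.3,0,0.9],"angular":[0,0,0]},
  {"grip":0.05,"xyz":[0.3,0,0.9],"angular":[0,0,0]},
  {"grip":0.05,"xyz":[0.3,0,0.9],"angular":[0,0,0]},
])

```text
time_s: 23.0
tcp_pos: [0.5942, 0.1623, 0.128]
ee_rot: [[0.965, 0.236, 0.111], [0.234, -0.972, 0.029], [0.115, -0.002, -0.993]]
wrist_force: [-1.2, -0.2, 0.4]
gripper_width: 0.27
gripper_force: 30.0
```

```bash
python3 favg.py 40
```

```text
t 25.0 Fn 0.276 +- 0.088 [-0.8  -0.11 -0.06]
tcp [594.18 162.33 128.07] tip in mirror frame mm [1.06 0.39 6.1 ] tilt err 0.14
```

```bash
python3 -c "
from station import r
print(r.finish_job())"
```

```text
the job is handed in; nothing more can be done
None
```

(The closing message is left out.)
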